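# Fit the viewer lamp to its brass bayonet mount

### The job

Take the viewer lamp off its sloping wooden rest and stand it upright in the brass mount, its T-shaped foot passed down through the slot until its flange sits flat on the brass plate. Let go of it there with the T still in line with the slot, then take hold of it again another way and give it a quarter turn, either way, so that the T lies square across the slot under the plate and the lamp is locked. Leave it standing there, and leave the splicer, the reel, the can lid and the loupe where they are.

Things in the scene. Friction and masses are not known exactly. Their poses are not given: they have to be found in the camera images.
- lamp: Viewer lamp, 115 mm long, 0.25 to 0.47 kg. Origin: centre of the underside of its T foot; z runs along the lamp, foot to top; y along the T bar. Brass T bar 60 (y) x 12 (x) x 12 mm at z 0-12; stem of 24 mm diameter, z 12-25; flange of 52 mm diameter, z 25-31; square body 34 x 34 mm, faces square to x and y, z 31-115, cream to 92, black above; a round green window on both x faces.
- lamp_grip (a point): Point on the lamp's axis 80 mm from its foot, near its centre of mass; axes as the lamp's. The plain y faces are free for the fingers here at the start. Then the lamp lies loose on the rest, its z axis rising 30 degrees above level, roughly away from the robot; its y axis level; its x axis down and away.
- lamp_flange (a point): Centre of the underside of the lamp's flange, 25 mm from its foot; rests on the brass plate when seated. The T's top is 13 mm below it. A gripper on the y faces that leans back towards the black end, its fingers some 40 to 55 degrees off the lamp's axis, clears the top and still leans no more than that when the lamp stands upright.
- lamp_top (a point): Centre of the lamp's flat black top end, 115 mm from its foot; the square 34 mm top is gripped here from above. In the mount the lamp turns freely either way: nothing stops or clicks.
- rest: Fixed teak rest under the lamp. Origin: centre of the underside of its 140 x 80 x 12 mm base; x points roughly away from the robot, the way the lamp rises. The lamp's origin starts at x -55, y 0, z 45 mm on it; its black end reaches x 53 mm, 117 mm up.
- rest_bar (a point): Lamp's grip point as it lies on the rest (axes: the rest's). The lamp lies on a sloping bar 26 mm wide, so its y faces stand free from 52 to 100 mm along it. 5 mm thick cheeks beside it, at 46 and 106 mm along it, rise 7 mm up its sides, 1.5 mm clear; a ridge under the stem stops it sliding down. Lift the lamp straight up or square off the slope for 40 mm before turning it.
- mount: Fixed bayonet mount: a wooden box 110 x 110 mm, 50 mm high, with a 10 mm brass top plate over an empty inside. Origin: centre of the underside, on the table. With the lamp seated the lamp's origin is 25 mm above this point, and its T hangs 3 mm clear below the plate.
- mount_slot (a point): Centre of the slot, on the top face of the brass plate, 50 mm up; axes as the mount's. The slot runs along y: 68 mm long, 18 mm wide, widened in the middle to a 30 mm square for the stem. To enter, the lamp's y lies along this y, either way round; locked, it lies along this x.
- splicer: Bystander: loose cream bakelite film splicer, 100 (x) x 170 (y) mm, 38 mm high, 0.8 kg; origin at the centre of its underside.
- reel: Bystander: loose rusted steel film reel lying flat, 150 mm diameter, 18 mm high; origin at the centre of its underside.
- can_lid: Bystander: loose grey tin can lid lying flat, 140 mm diameter, 11 mm high; origin at the centre of its underside.
- loupe: Bystander: loose jade green glass loupe standing up, 48 mm diameter, 42 mm high; origin at the centre of its underside.

How it is judged:
On the way:
1. the lamp stands in the mount with its T through the slot, not yet turned, and the fingers have let go of it (horizontal distance between lamp and mount below 0.008 m and z of lamp in the frame of mount between 0.018 and 0.03 m and angle between lamp's own z axis and vertical below 0.1 rad and angle between the y axis of lamp and the y axis of mount, either way round below 0.35 rad and contact force between the fingers and lamp below 0.3 N), for 0.2 s.
At the end, for the whole second after the job is handed in: The lamp stands upright (within 0.1 rad) and at rest in the mount, its origin within 8 mm of the mount's axis and 18 to 30 mm above the mount's underside (flange on the plate, T below it), its T bar within 15 degrees of square across the slot (horizontal distance between lamp and mount below 0.008 m and z of lamp in the frame of mount between 0.018 and 0.03 m and angle between lamp's own z axis and vertical below 0.1 rad and angle between the y axis of lamp and the x axis of mount, either way round below 0.262 rad and linear speed of lamp below 0.02 m/s and angular speed of lamp below 0.1 rad/s); the robot touches nothing.
It fails at once if the splicer is moved more than 30 mm or tipped over (distance of splicer from where it was at the start of the episode above 0.03 m or angle between splicer's own z axis and vertical above 0.5 rad).
It fails at once if the reel is moved more than 30 mm or tipped over (distance of reel from where it was at the start of the episode above 0.03 m or angle between reel's own z axis and vertical above 0.5 rad).
It fails at once if the can lid is moved more than 30 mm or tipped over (distance of can_lid from where it was at the start of the episode above 0.03 m or angle between can_lid's own z axis and vertical above 0.5 rad).
It fails at once if the loupe is moved more than 30 mm or tipped over (distance of loupe from where it was at the start of the episode above 0.03 m or angle between loupe's own z axis and vertical above 0.5 rad).
It also fails if it takes over 56 s, if anything falls off the work surface, if the arm or the gripper's body presses on something with over 40 N, if the wrist force passes 120 N, or if a joint passes its speed limit or range.

### The arm

A 6-joint arm with a two-finger parallel gripper is mounted at the origin on the work surface. World frame = base frame: x ahead of the robot, y to its left, z up, the work surface at z = 0. Lengths are in m, angles in rad, forces in N, time in s.
With the tool pointing down it reaches from about 0.35 to 0.775 m from the base axis. Payload 7.3 kg.
Tool frame: the origin (TCP) lies at the centre of the arm's flange, where the gripper is bolted on; the fingertips stand 178 mm ahead of it and the grasp point (between the pads) lies 159 mm ahead of it; z points along the fingers, y is the line along which they close (so a half turn about z gives the same grasp; the last joint's range is limited). The gripper opens to 92 mm and grips with 3 to 60 N. Pads are 19 mm wide; open, the fingers measure 130 mm over their backs; the gripper's body (75 mm by 190 mm) begins 47 mm behind the grasp point.
Start: joints at [-1.438, 0.342, 1.524, -0, 1.275, -0.146], TCP at [0.145, -0.505, 0.405] pointing down, gripper open.
Joint ranges: [-2.53, 2.53], [-0.77, 2.02], [0.04, 2.7], [-1, 4.14], [0.28, 2.66], [-3.11, 3.11]. Speed limits (rad/s): [2.57, 2.57, 3.14, 3.14, 3.14, 3.14].

### API

Orientations are given as [roll, pitch, yaw] about the fixed x, y, z axes, in that order (R = Rz(yaw) Ry(pitch) Rx(roll)).
In Python, from cell import robot gives the robot as it stands.
- The arm moves only by the tool drive_effector, called after "Request:" as a command line: name --pt "numbers of a row" for each row, then --argument value for the rest. Schema: {"type":"object","properties":{"rows":{"type":"string"},"jaw":{"type":"number"},"grip_n":{"type":"number"},"only":{"type":"string"},"quiet":{"type":"boolean"},"lines":{"type":"string"}},"required":["rows"],"additionalProperties":false}. rows is a string of 1 to 8 rows, parted by semicolons, with the numbers parted by spaces; each row has 6 numbers: dx, dy, dz in m, then a rotation vector rx, ry, rz in rad; each row shifts and turns the commanded pose from where the row before left it, along the tool's axes as they then stand; what a row does not reach is not made up. A row lasts 1/12 s, in which the tool goes at most 0.0417 m and 0.125 rad, less where a joint would pass 70% of its speed; a pose out of reach is approached as far as the arm can. jaw is the finger opening in m, set as the call begins (left out keeps the last). The fingers move at their own pace and stop on an object; grip_n is the grip in N (left out, the last holds). Time passes only in rows, so rows that do not move let the fingers close. The tool returns the time, the measured TCP pose, the force, the opening and the grip force at its end. only (a regular expression) keeps the lines of the reply that match it, lines (a string "A,B") keeps lines A to B, and quiet returns only ok. Input that does not fit is refused with a message, and nothing moves.
- robot.observe(): the state, without advancing time (a new reading comes with each control period).
- robot.read_camera(name): name is "side" or "top"; returns a dict with "image" (480x640x3 uint8, red, green, blue), "fx", "fy", "cx", "cy" (pixels), "k1" (the pictures are not rectified: a ray, as slopes to the right and down, at radius r is drawn at 1 + k1 r^2 times it, then the intrinsics apply), "pose" (4x4, takes a point from camera to world coordinates). Camera axes: x right, y down, z forward; pixel columns grow to the right and rows downward; lengths in m; the calibration is good to about 2 mm. A picture is of the moment at which its call begins. There is no depth.
- robot.hand_in(): hands the job in; it is judged then, once.
The state is a dict: "time": time; "qpos": joint angles; "qvel": joint speeds; "joint_efforts": joint torques, N m; "tool_pos": TCP position; "tool_rot": TCP orientation; "contact_force": force on the tool from outside, world axes, zero at the start; "torque": the same for the moment, N m; "opening": finger opening in m; "grip_force": force on a finger pad.
Only numpy, scipy, OpenCV 4.12 (cv2) and the standard library are available. Lean on these libraries where they do the work, as an engineer would, in place of code of your own. Each camera call takes 0.05 s, during which the arm holds its last target. There are 200 camera calls.

## Working session

There is one attempt and no reset: what is moved stays moved. The work goes in short steps, Python scripts to look and compute and a tool call to move; the robot and the scene stay as the last step left them, time stands still between calls to the robot, and variables do not carry over. Pictures are saved under pics/ and viewed, at most 10 in all, crops included, and the job is handed in when it is done.

```bash
ls; mkdir -p pics; python3 - <<'E'
from cell import robot
import cv2,numpy as np
for n in("top","side"):
    c=robot.read_camera(n); cv2.imwrite(f"pics/{n}0.png",c["image"][:,:,::-1])
    print(n,c["fx"],c["fy"],c["cx"],c["cy"],c["k1"]); print(np.round(c["pose"],4))
print(robot.observe())
E
```

```text
cell.py
pics
top 475.6568672195332 475.6568672195332 324.14619833849093 233.05610483816113 -0.03178504472463322
[[ 0.0219 -0.9969  0.0758  0.5298]
 [-0.9997 -0.0226 -0.0085  0.001 ]
 [ 0.0102 -0.0756 -0.9971  0.8113]
 [ 0.      0.      0.      1.    ]]
side 444.7403290711149 444.7403290711149 321.2773343168558 237.66789206767638 -0.047814612996902026
[[-0.9986 -0.0418  0.0323  0.5337]
 [-0.0524  0.7111 -0.7011  0.5547]
 [ 0.0064 -0.7018 -0.7123  0.6683]
 [ 0.      0.      0.      1.    ]]
{'time': 0.1, 'qpos': array([-1.43799502e+00,  3.42651260e-01,  1.52491302e+00,  5.49697650e-06,
        1.27540148e+00, -1.46010890e-01]), 'qvel': array([ 3.43569213e-05, -2.31474142e-03, -3.18893590e-03, -7.88287641e-04,
       -1.01548689e-03,  4.87757762e-04]), 'joint_efforts': array([ 2.20503163e-03, -4.32003772e+01, -2.44693047e+01,  7.19805015e-02,
        5.25944238e-02, -4.92400727e-05]), 'tool_pos': array([ 0.14448812, -0.50460307,  0.40411818]), 'tool_rot': array([-3.14023492e+00, -2.04978630e-04,  2.78810454e-01]), 'contact_force': array([ 1.1437307 , -0.96333074,  0.99428817]), 'torque': array([ 0.0448583 , -0.00030118,  0.02040301]), 'grip_force': 0.0, 'opening': 0.09188846131693035}
```
View pics/top0.png

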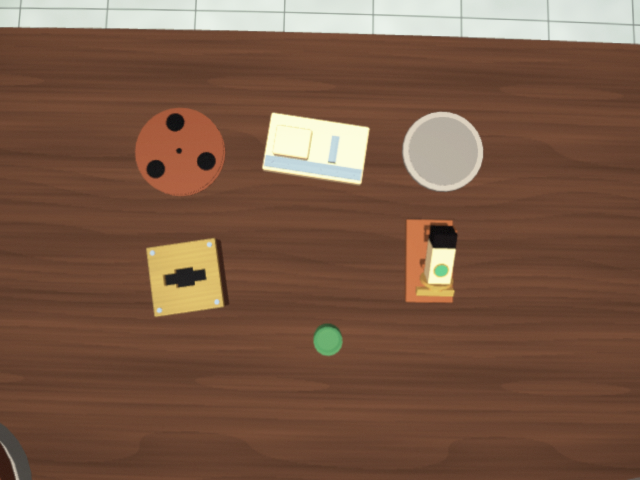

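View pics/side0.png

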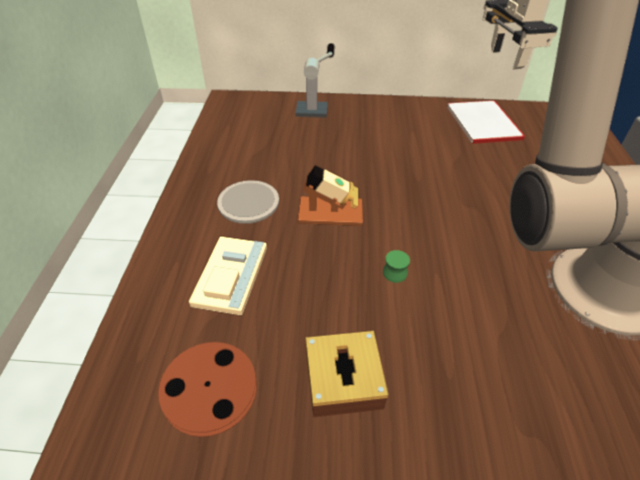

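The top view shows the mount with its slot at about (185,277), the lamp on the rest at (440,260), and the loupe at (328,340). In the side view the black end of the lamp points to +x, at (315,178). Next I'll measure the plate, slot, rest and lamp by casting rays onto planes.

```bash
cat > h.py <<'E'
from cell import robot
import cv2,numpy as np
from scipy.spatial.transform import Rotation as R
def cam(n):
    c=robot.read_camera(n); c["K"]=np.array([[c["fx"],0,c["cx"]],[0,c["fy"],c["cy"]],[0,0,1.]]); c["D"]=np.array([c["k1"],0,0,0,0.]); c["hsv"]=cv2.cvtColor(c["image"],cv2.COLOR_RGB2HSV); return c
def rays(c,px):
    u=cv2.undistortPoints(np.asarray(px,float).reshape(-1,1,2),c["K"],c["D"])[:,0]
    d=np.c_[u,np.ones(len(u))]@c["pose"][:3,:3].T
    return c["pose"][:3,3],d/np.linalg.norm(d,axis=1)[:,None]
def plane(c,px,z):
    o,d=rays(c,px); return (o+d*((z-o[2])/d[:,2])[:,None])[:,:2]
def tri(c1,p1,c2,p2):
    o1,d1=rays(c1,[p1]);o2,d2=rays(c2,[p2]);A=np.c_[d1[0],-d2[0]]
    t=np.linalg.lstsq(A,o2-o1,rcond=None)[0]; a=o1+t[0]*d1[0];b=o2+t[1]*d2[0]
    return (a+b)/2,np.linalg.norm(a-b)
def proj(c,P):
    T=np.linalg.inv(c["pose"]); return cv2.projectPoints(np.asarray(P,float).reshape(-1,1,3),cv2.Rodrigues(T[:3,:3])[0],T[:3,3],c["K"],c["D"])[0][:,0]
def blob(c,lo,hi,box):
    m=cv2.inRange(c["hsv"],lo,hi); k=np.zeros_like(m);x0,y0,x1,y1=box;k[y0:y1,x0:x1]=255;m&=k
    cs=cv2.findContours(m,cv2.RETR_EXTERNAL,cv2.CHAIN_APPROX_NONE)[0]
    return max(cs,key=cv2.contourArea)[:,0] if cs else None
def rect(P):
    r=cv2.minAreaRect((np.asarray(P)*1000).astype(np.float32)); return np.round(r[0],1),np.round(r[1],1),round(r[2],1)
E
python3 - <<'E'
from h import *
t,s=cam("top"),cam("side")
for p in[(185,255),(412,240),(440,255),(440,230),(441,270)]: print(p,t["hsv"][p[1],p[0]])
for p in[(325,375),(330,215),(330,188),(315,178)]: print('s',p,s["hsv"][p[1],p[0]])
for n,c,b,rb in(("top",t,(135,225,240,330),(395,205,470,315)),("side",s,(290,320,400,415),(290,160,375,230))):
    q=blob(c,(18,90,130),(32,255,255),b); print(n,"plate",rect(plane(c,q,.05)),cv2.boundingRect(q))
    q=blob(c,(0,0,0),(180,255,40),(b[0]+18,b[1]+20,b[2]-25,b[3]-25)); print(n,"slot",rect(plane(c,q,.05)),cv2.boundingRect(q))
    q=blob(c,(4,150,150),(14,255,255),rb); print(n,"rest",rect(plane(c,q,.012)),cv2.boundingRect(q))
im=[cv2.resize(c["image"][y:y+80,x:x+80],(400,400),interpolation=cv2.INTER_CUBIC) for c,x,y in((t,395,220),(s,295,155))]
cv2.imwrite("pics/crop.png",np.hstack(im)[:,:,::-1])
E
```

```text
(185, 255) [ 22 129 223]
(412, 240) [ 11 162 202]
(440, 255) [ 29  40 252]
(440, 230) [15 28 18]
(441, 270) [ 71 120 208]
s (325, 375) [ 23 143 225]
s (330, 215) [ 11 174 196]
s (330, 188) [ 18 102 218]
s (315, 178) [168  75  17]
top plate (array([512.6, 215.8]), array([111.3, 111.4]), 9.6) (146, 238, 78, 79)
top slot (array([512.5, 214.7]), array([24.4, 60.4]), 10.8) (166, 269, 39, 17)
top rest (array([ 548.2, -183.3]), array([139.1,  78.4]), 0.1) (406, 219, 47, 84)
side plate (array([511.6, 216.7]), array([111.7, 113.8]), 9.6) (306, 330, 82, 75)
side slot (array([511.3, 221.6]), array([24.4, 51.6]), 10.6) (336, 353, 18, 32)
side rest (array([ 547.5, -181. ]), array([ 81.7, 138.9]), 89.3) (298, 196, 65, 27)
```

View pics/crop.png

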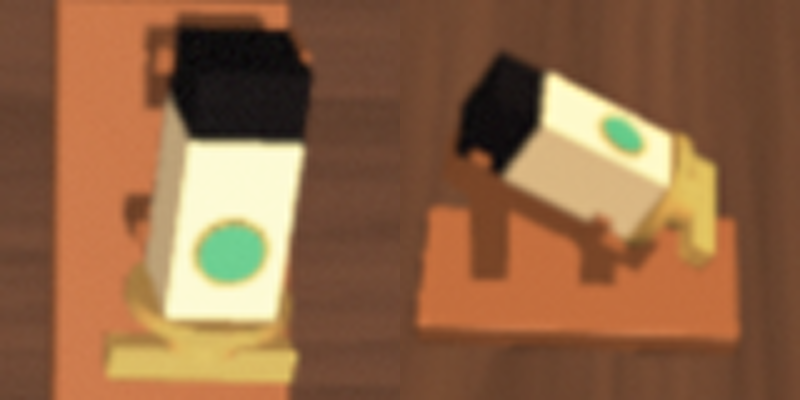

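The crop shows the lamp lying in line with the rest. In the left (top) crop, the cream/black edge of the upper face runs from (188,138) to (305,140) and its foot edge from (165,320) to (280,320). I'll compare these corners with the predicted pose, then plan the approach.

```bash
cat >> h.py <<'E'
M=np.array([.512,.216,0]); MY=np.radians(9.7)
def lampgrip_rot(Rl,a):  # tool axes: y=-lamp y, z=-cos a lz + sin a lx
    z=-np.cos(a)*Rl[:,2]+np.sin(a)*Rl[:,0]; y=-Rl[:,1]; return np.c_[np.cross(y,z),y,z]
def state():
    s=robot.observe(); return np.array(s["tool_pos"]),R.from_euler("xyz",s["tool_rot"]).as_matrix(),s
def plan(tcp,Rt,cur=None):
    p,Rc=cur or state()[:2]
    w=R.from_matrix(Rc.T@Rt).as_rotvec(); d=Rc.T@(np.asarray(tcp)-p)
    n=max(1,int(np.ceil(max(np.linalg.norm(w)/.12,np.linalg.norm(d)/.04))))
    S=sum(R.from_rotvec(w*k/n).as_matrix() for k in range(n)); v=np.linalg.solve(S,d)
    print("n",n,"row",np.round(np.r_[v,w/n],4).tolist(),"| total d",np.round(d,4),"w",np.round(w,4))
E
python3 - <<'E'
from h import *
t,s=cam("top"),cam("side")
rest=np.array([.5478,-.182,0]); yr=np.radians(-.3); Rr=R.from_euler("z",yr).as_matrix()
c,sn=np.cos(np.pi/6),.5
Rl=Rr@np.array([[sn,0,c],[0,1,0],[-c,0,sn]])
o=rest+Rr@[-.055,0,.045]
P=lambda x,y,z:o+Rl@(np.array([x,y,z])/1000)
top={"B-":((188,138),P(-17,17,92)),"B+":((305,140),P(-17,-17,92)),"F-":((165,320),P(-17,17,31)),"F+":((280,320),P(-17,-17,31))}
side={"B-":((540,122),P(-17,17,92)),"B+":((545,72),P(-17,-17,92)),"F-":((670,185),P(-17,17,31)),"F+":((672,135),P(-17,-17,31))}
for k in top:
    a=np.array(top[k][0])/5+[395,220]; b=(np.array(side[k][0])-[400,0])/5+[295,155]
    X,e=tri(t,a,s,b); print(k,"meas",np.round(X,4),"gap",round(e,4),"pred",np.round(top[k][1],4))
g=P(0,0,80); Rt=lampgrip_rot(Rl,np.radians(45)); print("grip",g, "Rt\n",np.round(Rt,3))
tcp=g-.159*Rt[:,2]; hov=tcp-.1*Rt[:,2]; print("tcp",tcp,"hov",hov); plan(hov,Rt)
E
```

```text
B- meas [ 0.5649 -0.1673  0.1047] gap 0.0009 pred [ 0.5641 -0.1651  0.1057]
B+ meas [ 0.5649 -0.2028  0.1036] gap 0.0015 pred [ 0.5639 -0.1991  0.1057]
F- meas [ 0.5101 -0.1679  0.0737] gap 0.0006 pred [ 0.5112 -0.1648  0.0752]
F+ meas [ 0.5101 -0.2044  0.0715] gap 0.0019 pred [ 0.5111 -0.1988  0.0752]
grip [ 0.56208184 -0.18207478  0.085     ] Rt
 [[ 0.966 -0.005 -0.259]
 [-0.005 -1.     0.001]
 [-0.259 -0.    -0.966]]
tcp [ 0.6032335  -0.18229025  0.23858221] hov [ 0.62911505 -0.18242577  0.33517479]
n 15 row [0.0356, -0.0165, 0.0004, 0.0024, -0.0173, 0.0188] | total d [ 0.5546 -0.1764  0.0694] w [ 0.0367 -0.2601  0.2825]
```

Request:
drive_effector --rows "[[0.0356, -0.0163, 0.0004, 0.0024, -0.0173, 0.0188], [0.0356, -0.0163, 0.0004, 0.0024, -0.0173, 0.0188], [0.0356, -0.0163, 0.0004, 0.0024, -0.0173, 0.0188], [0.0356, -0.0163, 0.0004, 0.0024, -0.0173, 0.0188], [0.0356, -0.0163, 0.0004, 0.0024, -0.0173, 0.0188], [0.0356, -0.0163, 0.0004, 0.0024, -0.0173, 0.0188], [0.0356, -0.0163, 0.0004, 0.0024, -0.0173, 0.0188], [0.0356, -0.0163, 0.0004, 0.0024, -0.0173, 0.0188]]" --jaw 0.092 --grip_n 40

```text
refused: rows: the value is not of type 'string' (schema: type "string"). Nothing was moved.
```

Refused on format, not on reach. It needs rows parted by semicolons, with the numbers parted by spaces.

Request:
drive_effector --rows "0.0356 -0.0163 0.0004 0.0024 -0.0173 0.0188;0.0356 -0.0163 0.0004 0.0024 -0.0173 0.0188;0.0356 -0.0163 0.0004 0.0024 -0.0173 0.0188;0.0356 -0.0163 0.0004 0.0024 -0.0173 0.0188;0.0356 -0.0163 0.0004 0.0024 -0.0173 0.0188;0.0356 -0.0163 0.0004 0.0024 -0.0173 0.0188;0.0356 -0.0163 0.0004 0.0024 -0.0173 0.0188;0.0356 -0.0163 0.0004 0.0024 -0.0173 0.0188" --jaw 0.092 --grip_n 40

```text
time: 0.97
tool_pos: [0.3954, -0.3158, 0.3851]
tool_rot: [-3.134, 0.14, 0.128]
contact_force: [0.3, -1.0, 0.2]
opening: 0.0918
grip_force: 0.0
```

Request:
drive_effector --rows "0.0356 -0.0163 0.0004 0.0024 -0.0173 0.0188;0.0356 -0.0163 0.0004 0.0024 -0.0173 0.0188;0.0356 -0.0163 0.0004 0.0024 -0.0173 0.0188;0.0356 -0.0163 0.0004 0.0024 -0.0173 0.0188;0.0356 -0.0163 0.0004 0.0024 -0.0173 0.0188;0.0356 -0.0163 0.0004 0.0024 -0.0173 0.0188;0.0356 -0.0163 0.0004 0.0024 -0.0173 0.0188;0 0 0 0 0 0"

```text
time: 1.63
tool_pos: [0.6334, -0.182, 0.3307]
tool_rot: [-3.139, 0.264, -0.0]
contact_force: [-1.1, 1.0, -1.3]
opening: 0.0916
grip_force: 0.0
```

```bash
python3 - <<'E'
from h import *
Rl=np.array([[.5,0,.75**.5],[0,1,0],[-.75**.5,0,.5]]); Rt=lampgrip_rot(Rl,np.radians(45))
g=np.array([.562,-.1845,.085]); tcp=g-.159*Rt[:,2]; plan(tcp,Rt); print(state()[2]["contact_force"])
E
```

```text
n 3 row [-0.0017, 0.0009, 0.0323, -0.0008, 0.0009, -0.0001] | total d [-0.0052  0.0027  0.0969] w [-0.0023  0.0026 -0.0002]
[-1.06854499  0.98396916 -1.31090295]
```

Request:
drive_effector --rows "-0.0013 0.0007 0.024 0 0 0;-0.0013 0.0007 0.024 0 0 0;-0.0013 0.0007 0.024 0 0 0;-0.0013 0.0006 0.025 0 0 0;0 0 0 0 0 0;0 0 0 0 0 0"

```text
time: 2.13
tool_pos: [0.5989, -0.1889, 0.2425]
tool_rot: [3.141, 0.263, -0.005]
contact_force: [-0.1, -0.4, 0.7]
opening: 0.0919
grip_force: 0.0
```

```bash
python3 - <<'E'
from h import *
Rl=np.array([[.5,0,.75**.5],[0,1,0],[-.75**.5,0,.5]]); Rt=lampgrip_rot(Rl,np.radians(45))
g=np.array([.562,-.1845,.085]); tcp=g-.159*Rt[:,2]; plan(tcp,Rt)
s=cam("side"); cv2.imwrite("pics/side1.png",cv2.resize(s["image"][120:270,250:450],(800,600))[:,:,::-1])
E
```

```text
n 1 row [0.0051, -0.0044, 0.0027, -0.0012, 0.0016, -0.005] | total d [ 0.0051 -0.0044  0.0027] w [-0.0012  0.0016 -0.005 ]
```

View pics/side1.png

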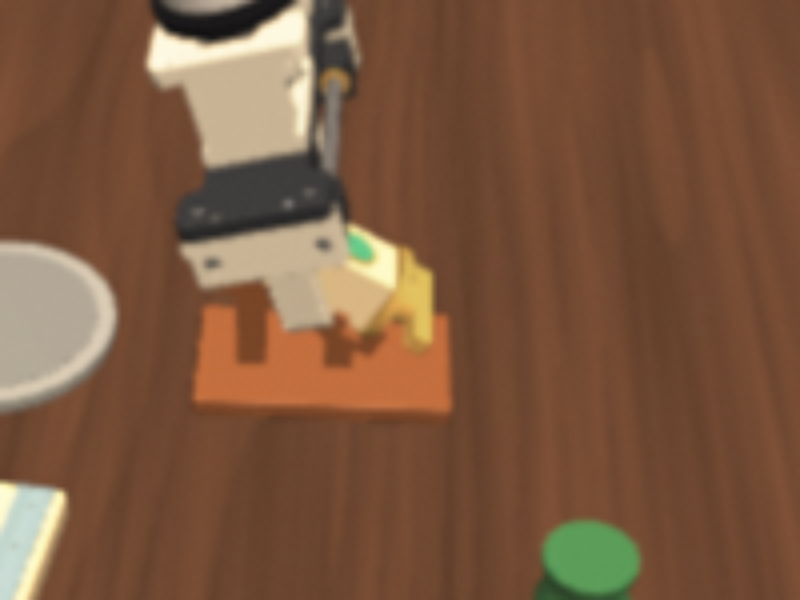

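The view shows the fingers astride the lamp, with the near finger at about (300,300) beside the cream body. I'll make a small correction and then close.

Request:
drive_effector --rows "0.005 -0.0044 0.0027 0 0 -0.004;0 0 0 0 0 0;0 0 0 0 0 0;0 0 0 0 0 0"

```text
time: 2.52
tool_pos: [0.6037, -0.1841, 0.2399]
tool_rot: [3.141, 0.26, -0.001]
contact_force: [0.2, 0.0, -0.8]
opening: 0.0918
grip_force: 0.0
```

Request:
drive_effector --rows "0 0 0 0 0 0;0 0 0 0 0 0;0 0 0 0 0 0;0 0 0 0 0 0;0 0 0 0 0 0;0 0 0 0 0 0;0 0 0 0 0 0;0 0 0 0 0 0" --jaw 0.02 --grip_n 40

```text
time: 3.18
tool_pos: [0.6033, -0.1843, 0.2392]
tool_rot: [3.142, 0.261, -0.001]
contact_force: [-0.5, -0.1, 0.1]
opening: 0.0434
grip_force: 0.0
```

```bash
python3 - <<'E'
from h import *
print(state()[2]["opening"],state()[2]["grip_force"],state()[2]["contact_force"],state()[0])
p,Rc,_=state(); print("up 60mm in tool axes",np.round(Rc.T@[0,0,.06],4))
E
```

```text
0.043442247448999306 0.0 [-0.46509572 -0.14154481  0.13210147] [ 0.60332331 -0.18431017  0.2391532 ]
up 60mm in tool axes [-0.0155  0.     -0.058 ]
```

Still closing. I'll let it finish, then lift straight up.

Request:
drive_effector --rows "0 0 0 0 0 0;0 0 0 0 0 0;0 0 0 0 0 0;0 0 0 0 0 0;0 0 0 0 0 0;0 0 0 0 0 0"

```text
time: 3.68
tool_pos: [0.6033, -0.1844, 0.2392]
tool_rot: [3.141, 0.261, -0.001]
contact_force: [-0.2, -0.5, -0.6]
opening: 0.0341
grip_force: 39.9
```

Request:
drive_effector --rows "-0.0039 0 -0.0145 0 0 0;-0.0039 0 -0.0145 0 0 0;-0.0039 0 -0.0145 0 0 0;-0.0039 0 -0.0145 0 0 0;-0.0039 0 -0.0145 0 0 0;-0.0039 0 -0.0145 0 0 0;0 0 0 0 0 0;0 0 0 0 0 0"

```text
time: 4.35
tool_pos: [0.6032, -0.1842, 0.3291]
tool_rot: [3.141, 0.26, -0.001]
contact_force: [-0.5, 0.3, -4.5]
opening: 0.034
grip_force: 39.9
```

```bash
python3 - <<'E'
from h import *
Rl=R.from_euler("z",MY).as_matrix(); Rt=lampgrip_rot(Rl,np.radians(45))
tcp=M+[0,0,.025+.075+.08]-.159*Rt[:,2]
print(tcp); plan(tcp,Rt)
E
```

```text
[0.40117738 0.19705674 0.29242998]
n 11 row [-0.0169, -0.0359, 0.0005, 0.0042, 0.0948, -0.0156] | total d [-0.1861 -0.3811  0.0875] w [ 0.0464  1.043  -0.172 ]
```

Lifted with the opening at 34 mm and about 4 N of weight. Next I swing it upright above the mount.

Request:
drive_effector --rows "-0.0155 -0.0329 0.0005 0.0039 0.0869 -0.0143;-0.0155 -0.0329 0.0005 0.0039 0.0869 -0.0143;-0.0155 -0.0329 0.0005 0.0039 0.0869 -0.0143;-0.0155 -0.0329 0.0005 0.0039 0.0869 -0.0143;-0.0155 -0.0329 0.0005 0.0039 0.0869 -0.0143;-0.0155 -0.0329 0.0005 0.0039 0.0869 -0.0143"

```text
time: 4.85
tool_pos: [0.5029, 0.0113, 0.3316]
tool_rot: [-3.117, -0.263, 0.077]
contact_force: [0.8, 0.6, -3.3]
opening: 0.0337
grip_force: 39.9
```

Request:
drive_effector --rows "-0.0155 -0.0329 0.0005 0.0039 0.0869 -0.0143;-0.0155 -0.0329 0.0005 0.0039 0.0869 -0.0143;-0.0155 -0.0329 0.0005 0.0039 0.0869 -0.0143;-0.0155 -0.0329 0.0005 0.0039 0.0869 -0.0143;-0.0155 -0.0329 0.0005 0.0039 0.0869 -0.0143;-0.0155 -0.0329 0.0005 0.0039 0.0869 -0.0143;0 0 0 0 0 0;0 0 0 0 0 0"

```text
time: 5.52
tool_pos: [0.4276, 0.178, 0.3376]
tool_rot: [3.134, -0.64, 0.156]
contact_force: [-0.4, 0.2, -3.9]
opening: 0.0338
grip_force: 40.0
```

Request:
drive_effector --rows "0 0 0 0 0 0;0 0 0 0 0 0"

```text
time: 5.68
tool_pos: [0.4286, 0.1764, 0.3377]
tool_rot: [3.134, -0.64, 0.152]
contact_force: [0.1, -0.1, -4.5]
opening: 0.034
grip_force: 40.0
```

```bash
python3 - <<'E'
from h import *
Rl=R.from_euler("z",MY).as_matrix(); Rt=lampgrip_rot(Rl,np.radians(45))
tcp=M+[0,0,.025+.075+.08]-.159*Rt[:,2]
plan(tcp,Rt); print(state()[2]["qpos"],state()[2]["opening"])
t,s=cam("top"),cam("side")
cv2.imwrite("pics/over.png",np.hstack([cv2.resize(t["image"][210:330,120:240],(400,400)),cv2.resize(s["image"][250:430,260:440],(400,400))])[:,:,::-1])
E
```

```text
n 2 row [-0.0235, -0.0124, 0.0101, 0.0093, 0.0726, -0.0064] | total d [-0.0463 -0.0247  0.0218] w [ 0.0186  0.1451 -0.0127]
[ 0.24385474  0.20480732  2.02232453 -0.22381234  0.28339453  1.85989753] 0.0340093548909105
```

View pics/over.png

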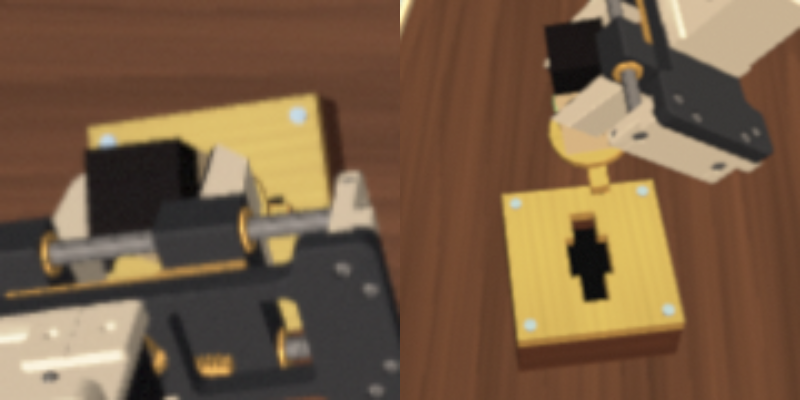

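The picture shows the lamp still leaning, with its T at (597,180) behind the plate. Joint 5 is at its lower limit (0.283), so the forward lean can't be reached. The slot accepts either orientation, so I'll turn the tool half round to lean back toward the robot. That means going tool-down, yawing 180° and tilting again.

```bash
python3 - <<'E'
from h import *
y=np.array([np.sin(MY),-np.cos(MY),0]); z=np.array([0,0,-1.]); Rt=np.c_[np.cross(y,z),y,z]
plan([.5,.13,.36],Rt); print(state()[2]["qpos"])
E
```

```text
n 6 row [0.0113, 0.0095, 0.0005, 0.0021, -0.1069, -0.0033] | total d [0.0638 0.0563 0.0207] w [ 0.0126 -0.6414 -0.0198]
[ 0.24352577  0.20449852  2.02172312 -0.22458509  0.28318855  1.86089519]
```

Request:
drive_effector --rows "0.0113 0.0095 0.0005 0.0021 -0.1069 -0.0033;0.0113 0.0095 0.0005 0.0021 -0.1069 -0.0033;0.0113 0.0095 0.0005 0.0021 -0.1069 -0.0033;0.0113 0.0095 0.0005 0.0021 -0.1069 -0.0033;0.0113 0.0095 0.0005 0.0021 -0.1069 -0.0033;0.0113 0.0095 0.0005 0.0021 -0.1069 -0.0033;0 0 0 0 0 0"

```text
time: 6.37
tool_pos: [0.5027, 0.129, 0.3604]
tool_rot: [-3.142, 0.001, 0.168]
contact_force: [0.9, -0.5, -4.7]
opening: 0.034
grip_force: 40.0
```

```bash
python3 -c "
from h import *; print(state()[2]['qpos'])"
```

```text
[ 1.03423353e-01  3.71872467e-01  1.60916185e+00 -2.83546252e-05
  1.16159725e+00  1.50593358e+00]
```

Request:
drive_effector --rows "0 0 0 0 0 -0.12;0 0 0 0 0 -0.12;0 0 0 0 0 -0.12;0 0 0 0 0 -0.12;0 0 0 0 0 -0.12;0 0 0 0 0 -0.12;0 0 0 0 0 -0.12;0 0 0 0 0 -0.12"

```text
time: 7.03
tool_pos: [0.4997, 0.1309, 0.3605]
tool_rot: [3.138, -0.004, 1.136]
contact_force: [0.7, 0.2, -3.3]
opening: 0.0338
grip_force: 40.0
```

```bash
python3 -c "
from h import *; print(state()[2]['qpos'])"
```

```text
[1.07452482e-01 3.65978542e-01 1.61809731e+00 1.15984976e-03
 1.15220679e+00 5.41470081e-01]
```

Request:
drive_effector --rows "0 0 0 0 0 -0.12;0 0 0 0 0 -0.12;0 0 0 0 0 -0.12;0 0 0 0 0 -0.12;0 0 0 0 0 -0.12;0 0 0 0 0 -0.12;0 0 0 0 0 -0.12;0 0 0 0 0 -0.12"

```text
time: 7.7
tool_pos: [0.4997, 0.1309, 0.3605]
tool_rot: [3.136, 0.001, 2.096]
contact_force: [-0.4, -0.1, -4.1]
opening: 0.0335
grip_force: 40.0
```

Request:
drive_effector --rows "0 0 0 0 0 -0.12;0 0 0 0 0 -0.12;0 0 0 0 0 -0.12;0 0 0 0 0 -0.12;0 0 0 0 0 -0.12;0 0 0 0 0 -0.12;0 0 0 0 0 -0.12;0 0 0 0 0 -0.12"

```text
time: 8.37
tool_pos: [0.4996, 0.1309, 0.3604]
tool_rot: [3.14, 0.005, 3.056]
contact_force: [-0.6, -0.5, -3.6]
opening: 0.0337
grip_force: 40.0
```

Request:
drive_effector --rows "0 0 0 0 0 -0.12;0 0 0 0 0 -0.12;0 0 0 0 0 0;0 0 0 0 0 0"

```text
time: 8.7
tool_pos: [0.4997, 0.1309, 0.3606]
tool_rot: [3.141, 0.004, -2.996]
contact_force: [-0.0, -0.7, -4.3]
opening: 0.0336
grip_force: 40.0
```

```bash
python3 - <<'E'
from h import *
Rl=R.from_euler("z",MY+np.pi).as_matrix(); Rt=lampgrip_rot(Rl,np.radians(45))
tcp=M+[0,0,.025+.07+.08]-.159*Rt[:,2]
print(tcp,state()[2]["qpos"]); plan(tcp,Rt)
E
```

```text
[0.62282262 0.23494326 0.28742998] [ 1.07586675e-01  3.66264703e-01  1.61728554e+00  7.17858366e-04
  1.15436275e+00 -1.60888030e+00]
n 7 row [-0.0226, 0.012, 0.0035, 0.0014, 0.1127, -0.0032] | total d [-0.1366  0.0851  0.0737] w [ 0.0098  0.7891 -0.0225]
```

Request:
drive_effector --rows "-0.0226 0.012 0.0035 0.0014 0.1127 -0.0032;-0.0226 0.012 0.0035 0.0014 0.1127 -0.0032;-0.0226 0.012 0.0035 0.0014 0.1127 -0.0032;-0.0226 0.012 0.0035 0.0014 0.1127 -0.0032;-0.0226 0.012 0.0035 0.0014 0.1127 -0.0032;-0.0226 0.012 0.0035 0.0014 0.1127 -0.0032;-0.0226 0.012 0.0035 0.0014 0.1127 -0.0032"

```text
time: 9.28
tool_pos: [0.6238, 0.2362, 0.2867]
tool_rot: [-3.138, -0.788, -2.974]
contact_force: [0.4, 0.0, -4.5]
opening: 0.0341
grip_force: 40.0
```

Request:
drive_effector --rows "0 0 0 0 0 0;0 0 0 0 0 0;0 0 0 0 0 0"

```text
time: 9.53
tool_pos: [0.6227, 0.2353, 0.2877]
tool_rot: [-3.139, -0.783, -2.972]
contact_force: [-0.1, 0.1, -3.3]
opening: 0.0339
grip_force: 40.0
```

```bash
python3 - <<'E'
from h import *
Rl=R.from_euler("z",MY+np.pi).as_matrix(); Rt=lampgrip_rot(Rl,np.radians(45))
tcp=M+[0,0,.025+.07+.08]-.159*Rt[:,2]
print(tcp,state()[2]["qpos"]); plan(tcp,Rt)
t,s=cam("top"),cam("side")
cv2.imwrite("pics/over2.png",np.hstack([cv2.resize(t["image"][210:330,120:240],(400,400)),cv2.resize(s["image"][230:410,260:440],(400,400))])[:,:,::-1])
E
```

```text
[0.62282262 0.23494326 0.28742998] [ 0.23675924  0.92327795  0.90386256  0.05167697  2.0959857  -1.49752373]
n 1 row [-0.0003, -0.0004, 0.0002, -0.0029, 0.0023, 0.0005] | total d [-0.0003 -0.0004  0.0002] w [-0.0029  0.0023  0.0005]
```

View pics/over2.png

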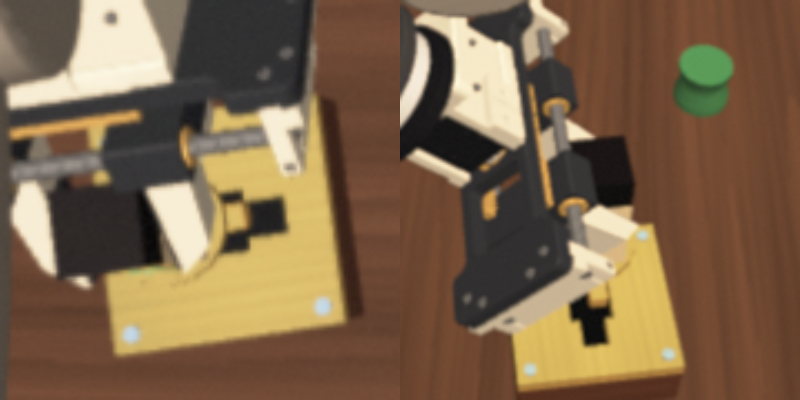

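The backward lean is reachable, and the lamp stands upright over the slot. The T end shows at crop (235,215) in the top view and (597,297) in the side view. I'll compare predicted lamp points with the image before lowering.

```bash
python3 - <<'E'
from h import *
p,Rc,_=state(); a=np.radians(45)
# lamp in hand: y_l=-ty ; z_l,x_l from tool
Rl=np.c_[np.cos(a)*Rc[:,0]*0+np.sin(a)*Rc[:,2]+np.cos(a)*Rc[:,0],-Rc[:,1],-np.cos(a)*Rc[:,2]+np.sin(a)*Rc[:,0]]
print("lamp axes\n",np.round(Rl,3))
g=p+.159*Rc[:,2]; o=g-.08*Rl[:,2]; print("origin",np.round(o,4))
t,s=cam("top"),cam("side")
big=cv2.resize(t["image"][240:300,130:210],(800,600),interpolation=cv2.INTER_CUBIC)
cv2.imwrite("pics/t3.png",big[:,:,::-1])
for n,P in {"top":[(x,y,115) for x in(-17,17) for y in(-17,17)],"T":[(x,y,12) for x in(-6,6) for y in(-30,30)],"Tbot":[(x,y,0) for x in(-6,6) for y in(-30,30)]}.items():
    W=[o+Rl@(np.array(q)/1000) for q in P]
    print(n,P,"\n top crop",np.round((proj(t,W)-[129.5,239.5])*10).tolist(),"\n side px",np.round(proj(s,W),1).tolist())
h=.05; W=[M+R.from_euler("z",MY).as_matrix()@(np.array(q)/1000) for q in((-9,-34,50),(9,-34,50))]
print("slot -y end",np.round((proj(t,W)-[129.5,239.5])*10).tolist())
E
```

```text
lamp axes
 [[-0.985  0.171 -0.005]
 [-0.171 -0.985  0.   ]
 [-0.005  0.001  1.   ]]
origin [0.5126 0.2158 0.0974]
top [(-17, -17, 115), (-17, 17, 115), (17, -17, 115), (17, 17, 115)] 
 top crop [[33.0, 284.0], [300.0, 244.0], [66.0, 553.0], [334.0, 513.0]] 
 side px [[338.8, 313.2], [334.9, 291.4], [365.9, 310.6], [360.9, 289.1]]
T [(-6, -30, 12), (-6, 30, 12), (6, -30, 12), (6, 30, 12)] 
 top crop [[228.0, 370.0], [631.0, 310.0], [238.0, 451.0], [642.0, 391.0]] 
 side px [[345.0, 363.2], [338.7, 326.6], [353.6, 362.3], [346.8, 325.8]]
Tbot [(-6, -30, 0), (-6, 30, 0), (6, -30, 0), (6, 30, 0)] 
 top crop [[256.0, 368.0], [652.0, 309.0], [266.0, 448.0], [663.0, 389.0]] 
 side px [[344.6, 367.4], [338.4, 331.1], [353.0, 366.5], [346.3, 330.3]]
slot -y end [[765.0, 402.0], [751.0, 290.0]]
```

View pics/t3.png

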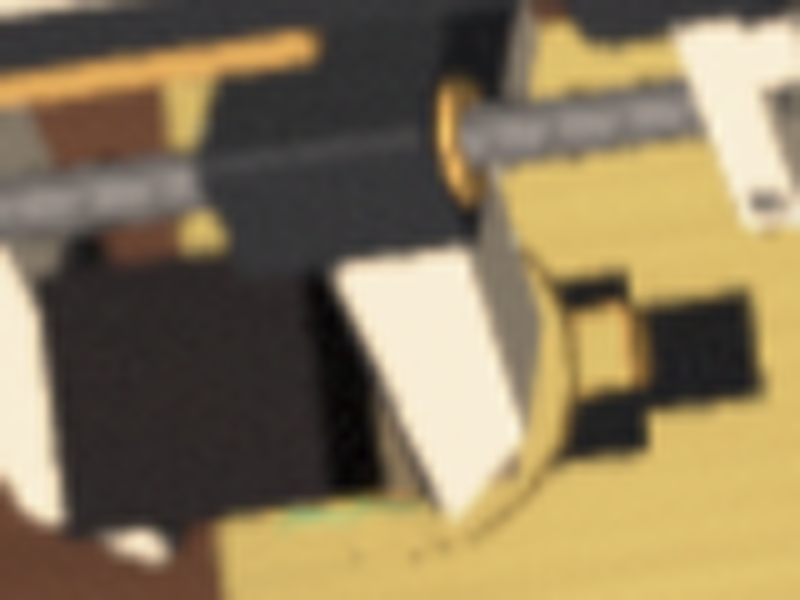

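The predicted T corners agree with those seen to about 0.6 px (632,305 against 631,310), and the slot end agrees too. The T is lined up to within about 1 mm, so I'll lower straight down while watching the force.

Request:
drive_effector --rows "-0.008 0 0.008 0 0 0;-0.008 0 0.008 0 0 0;-0.008 0 0.008 0 0 0;-0.008 0 0.008 0 0 0;0 0 0 0 0 0;0 0 0 0 0 0"

```text
time: 10.23
tool_pos: [0.6224, 0.2355, 0.2404]
tool_rot: [-3.141, -0.79, -2.969]
contact_force: [0.5, 0.1, -3.7]
opening: 0.034
grip_force: 40.0
```

Request:
drive_effector --rows "-0.003 0 0.003 0 0 0;-0.003 0 0.003 0 0 0;-0.003 0 0.003 0 0 0;0 0 0 0 0 0"

```text
time: 10.57
tool_pos: [0.6224, 0.2355, 0.2283]
tool_rot: [-3.141, -0.788, -2.969]
contact_force: [-0.7, -0.3, -3.4]
opening: 0.034
grip_force: 40.0
```

```bash
python3 - <<'E'
from h import *
Rl=R.from_euler("z",MY+np.pi).as_matrix(); Rt=lampgrip_rot(Rl,np.radians(45))
plan(M+[0,0,.025+.08]-.159*Rt[:,2],Rt); p,Rc,_=state(); print("origin",p+.159*Rc[:,2]-[0,0,.08])
E
```

```text
n 1 row [-0.0079, -0.0006, 0.0075, -0.0031, -0.0026, 0.0024] | total d [-0.0079 -0.0006  0.0075] w [-0.0031 -0.0026  0.0024]
origin [0.51142415 0.21599805 0.03616089]
```

The T is already 14 mm into the slot with no contact force. I'll lower the rest gently.

Request:
drive_effector --rows "-0.0023 0 0.0023 0 0 0;-0.0023 0 0.0023 0 0 0;-0.0018 0 0.0018 0 0 0;0 0 0 0 0 0;0 0 0 0 0 0"

```text
time: 10.98
tool_pos: [0.6225, 0.2355, 0.22]
tool_rot: [-3.141, -0.787, -2.969]
contact_force: [0.9, -0.7, -3.2]
opening: 0.0341
grip_force: 40.0
```

Request:
drive_effector --rows "-0.0008 0 0.0008 0 0 0;0 0 0 0 0 0;0 0 0 0 0 0"

```text
time: 11.23
tool_pos: [0.6226, 0.2355, 0.2192]
tool_rot: [-3.141, -0.787, -2.969]
contact_force: [0.3, -0.9, -3.3]
opening: 0.0338
grip_force: 40.0
```

```bash
python3 -c "
from h import *; p,Rc,_=state(); print('origin',p+.159*Rc[:,2]-[0,0,.08])"
```

```text
origin [0.51166478 0.21604338 0.02690042]
```

Request:
drive_effector --rows "-0.0008 0 0.0008 0 0 0;0 0 0 0 0 0;0 0 0 0 0 0"

```text
time: 11.48
tool_pos: [0.6226, 0.2355, 0.2182]
tool_rot: [-3.141, -0.787, -2.969]
contact_force: [0.8, 0.4, -2.2]
opening: 0.0336
grip_force: 40.0
```

Request:
drive_effector --rows "-0.0006 0 0.0006 0 0 0;0 0 0 0 0 0;0 0 0 0 0 0"

```text
time: 11.73
tool_pos: [0.6226, 0.2355, 0.2182]
tool_rot: [-3.141, -0.787, -2.969]
contact_force: [-0.3, -0.2, 5.2]
opening: 0.0339
grip_force: 40.0
```

```bash
python3 -c "
from h import *; p,Rc,_=state(); print('origin',p+.159*Rc[:,2]-[0,0,.08])"
```

```text
origin [0.51169532 0.21606689 0.02587012]
```

The force has changed from -3.3 to +5.2 N, so the flange is on the plate. Release and hold a moment.

Request:
drive_effector --rows "0 0 0 0 0 0;0 0 0 0 0 0;0 0 0 0 0 0;0 0 0 0 0 0;0 0 0 0 0 0;0 0 0 0 0 0;0 0 0 0 0 0;0 0 0 0 0 0" --jaw 0.09

```text
time: 12.4
tool_pos: [0.6226, 0.2355, 0.2171]
tool_rot: [-3.141, -0.787, -2.969]
contact_force: [-0.1, -0.2, -0.2]
opening: 0.0824
grip_force: 0.0
```

Request:
drive_effector --rows "0 0 0 0 0 0;0 0 0 0 0 0;0 0 -0.01 0 0 0;0 0 -0.03 0 0 0;0 0 -0.03 0 0 0;0 0 -0.03 0 0 0;0 0 -0.03 0 0 0;0 0 0 0 0 0"

```text
time: 13.07
tool_pos: [0.7124, 0.2508, 0.309]
tool_rot: [3.141, -0.776, -2.969]
contact_force: [0.4, -0.6, -0.1]
opening: 0.0897
grip_force: 0.0
```

Request:
drive_effector --rows "0.02 0 -0.02 0 0 0;0.02 0 -0.02 0 0 0;0.02 0 -0.02 0 0 0;0 0 0 0 0 0"

```text
time: 13.4
tool_pos: [0.7054, 0.2495, 0.3934]
tool_rot: [3.14, -0.773, -2.968]
contact_force: [0.1, 0.6, 0.7]
opening: 0.09
grip_force: 0.0
```

```bash
python3 - <<'E'
from h import *
t,s=cam("top"),cam("side")
cv2.imwrite("pics/seat.png",np.hstack([cv2.resize(t["image"][210:330,120:240],(400,400)),cv2.resize(s["image"][250:410,270:430],(400,400))])[:,:,::-1])
print(state()[0],state()[2]["qpos"])
E
```

```text
[0.70573087 0.24956773 0.38885193] [ 0.23000877  1.17245533  0.09550416  0.08708986  2.65491966 -1.45330655]
```

View pics/seat.png

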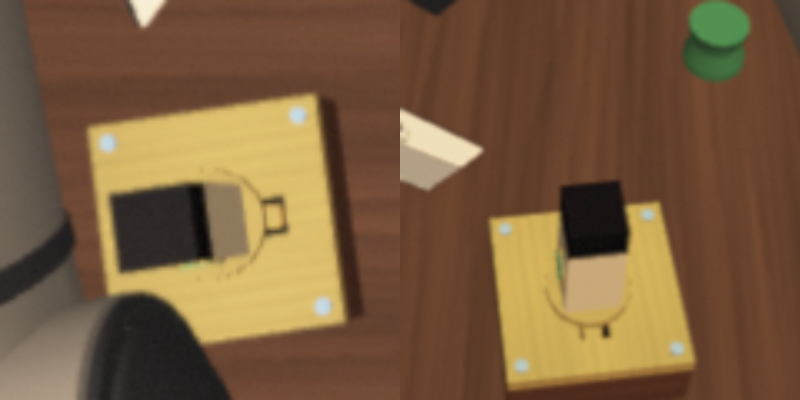

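The lamp stands seated with the T in line with the slot: its top is at crop (155,230) in the top view and the flange lies flat. I'll measure the top face and plan the grip from above.

```bash
python3 - <<'E'
from h import *
t,s=cam("top"),cam("side")
print([int(t["hsv"][277,x,2]) for x in range(150,200,2)])
q=blob(t,(0,0,22),(180,120,75),(148,258,182,296))
print("top face",rect(plane(t,q,.14)))
q=blob(s,(0,0,22),(180,140,75),(325,315,370,355)); 
if q is not None: print("side bbox",cv2.boundingRect(q))
y=np.array([-np.sin(MY),np.cos(MY),0]); z=np.array([0,0,-1.]); Rt=np.c_[np.cross(y,z),y,z]
plan([.512,.216,.387],Rt)
E
```

```text
[199, 217, 84, 45, 48, 43, 45, 46, 47, 46, 45, 45, 46, 46, 20, 12, 71, 142, 143, 142, 141, 144, 216, 220, 216]
top face (array([512.6, 215.3]), array([31.7, 34.1]), 9.8)
side bbox (334, 322, 27, 31)
n 7 row [0.026, -0.0, 0.0125, -0.0002, -0.1126, 0.0004] | total d [0.139  0.0002 0.1394] w [-0.0014 -0.7883  0.0031]
```

Request:
drive_effector --rows "0.026 0 0.0125 0 -0.1126 0;0.026 0 0.0125 0 -0.1126 0;0.026 0 0.0125 0 -0.1126 0;0.026 0 0.0125 0 -0.1126 0;0.026 0 0.0125 0 -0.1126 0;0.026 0 0.0125 0 -0.1126 0;0.026 0 0.0125 0 -0.1126 0;0 0 0 0 0 0" --jaw 0.092

```text
time: 14.27
tool_pos: [0.5371, 0.2218, 0.394]
tool_rot: [3.141, -0.127, -2.971]
contact_force: [0.4, 1.5, -0.2]
opening: 0.0919
grip_force: 0.0
```

Request:
drive_effector --rows "0 0 0 0 0 0;0 0 0 0 0 0"

```text
time: 14.43
tool_pos: [0.5458, 0.223, 0.3992]
tool_rot: [3.14, -0.117, -2.972]
contact_force: [0.9, 0.4, 0.5]
opening: 0.0915
grip_force: 0.0
```

```bash
python3 - <<'E'
from h import *
y=np.array([-np.sin(MY),np.cos(MY),0]); z=np.array([0,0,-1.]); Rt=np.c_[np.cross(y,z),y,z]
plan([.5125,.2155,.287],Rt); print(state()[2]["qpos"])
E
```

```text
n 3 row [0.0084, -0.0006, 0.0382, 0.0006, -0.039, 0.0] | total d [ 0.0207 -0.002   0.1154] w [ 1.700e-03 -1.169e-01  1.000e-04]
[ 0.25516087  0.49596656  1.29919944  0.01176047  1.46279217 -1.48698985]
```

Request:
drive_effector --rows "0.015 -0.001 0.004 0.001 -0.06 0;0.015 -0.001 0.004 0.001 -0.057 0;0 0 0 0 0 0;0 0 0 0 0 0"

```text
time: 14.77
tool_pos: [0.5168, 0.216, 0.3939]
tool_rot: [-3.141, 0.0, -2.973]
contact_force: [0.3, 0.4, 0.9]
opening: 0.092
grip_force: 0.0
```

```bash
python3 - <<'E'
from h import *
y=np.array([-np.sin(MY),np.cos(MY),0]); z=np.array([0,0,-1.]); Rt=np.c_[np.cross(y,z),y,z]
plan([.5125,.2155,.287],Rt)
E
```

```text
n 3 row [0.0015, 0.0001, 0.0356, -0.0, 0.0002, -0.0001] | total d [0.0044 0.0002 0.1069] w [-0.0001  0.0005 -0.0002]
```

Request:
drive_effector --rows "0.0044 0 0.02 0 0 0;0 0 0.03 0 0 0;0 0 0.03 0 0 0;0 0 0.0269 0 0 0;0 0 0 0 0 0;0 0 0 0 0 0;0 0 0 0 0 0"

```text
time: 15.35
tool_pos: [0.5131, 0.2154, 0.2881]
tool_rot: [3.142, 0.003, -2.972]
contact_force: [0.9, 0.4, 1.0]
opening: 0.0915
grip_force: 0.0
```

```bash
python3 - <<'E'
from h import *
y=np.array([-np.sin(MY),np.cos(MY),0]); z=np.array([0,0,-1.]); Rt=np.c_[np.cross(y,z),y,z]
plan([.5125,.2155,.287],Rt)
E
```

```text
n 1 row [0.0006, 0.0002, 0.0011, 0.0001, 0.0034, -0.0002] | total d [0.0006 0.0002 0.0011] w [ 0.0001  0.0034 -0.0002]
```

Request:
drive_effector --rows "0 0 0 0 0 0;0 0 0 0 0 0;0 0 0 0 0 0;0 0 0 0 0 0;0 0 0 0 0 0;0 0 0 0 0 0;0 0 0 0 0 0;0 0 0 0 0 0" --jaw 0.02 --grip_n 25

```text
time: 16.02
tool_pos: [0.5114, 0.2151, 0.2868]
tool_rot: [-3.141, 0.002, -2.972]
contact_force: [-0.1, -0.2, -0.2]
opening: 0.0431
grip_force: 0.0
```

Request:
drive_effector --rows "0 0 0 0 0 0;0 0 0 0 0 0;0 0 0 0 0 0;0 0 0 0 0 0;0 0 0 0 0 0;0 0 0 0 0 0"

```text
time: 16.52
tool_pos: [0.5114, 0.2152, 0.2867]
tool_rot: [-3.142, 0.002, -2.972]
contact_force: [-0.3, 0.5, -0.5]
opening: 0.0335
grip_force: 25.0
```

Request:
drive_effector --rows "0 0 0 0 0 0.09;0 0 0 0 0 0.09;0 0 0 0 0 0.09;0 0 0 0 0 0.09"

```text
time: 16.85
tool_pos: [0.5116, 0.2148, 0.2868]
tool_rot: [-3.141, 0.002, 2.947]
contact_force: [1.9, -1.2, -0.6]
opening: 0.0338
grip_force: 24.9
```

Gripped, and it turns freely. On to the rest of the quarter turn (1.571 rad in total).

Request:
drive_effector --rows "0 0 0 0 0 0.11;0 0 0 0 0 0.11;0 0 0 0 0 0.11;0 0 0 0 0 0.11;0 0 0 0 0 0.11;0 0 0 0 0 0.11;0 0 0 0 0 0.11;0 0 0 0 0 0.11"

```text
time: 17.52
tool_pos: [0.5116, 0.2147, 0.2868]
tool_rot: [3.14, 0.002, 2.066]
contact_force: [0.4, -1.9, 0.2]
opening: 0.0337
grip_force: 24.9
```

Request:
drive_effector --rows "0 0 0 0 0 0.11;0 0 0 0 0 0.11;0 0 0 0 0 0.11;0 0 0 0 0 0;0 0 0 0 0 0;0 0 0 0 0 0"

```text
time: 18.02
tool_pos: [0.5114, 0.215, 0.2868]
tool_rot: [3.14, 0.001, 1.744]
contact_force: [0.9, -2.0, 0.1]
opening: 0.0337
grip_force: 25.0
```

```bash
python3 - <<'E'
from h import *
s=state()[2]; print("remaining",np.degrees((s["tool_rot"][2]-(MY+np.pi/2))),s["torque"])
E
```

```text
remaining 0.23306485955065503 [-0.39987758  0.03377236  0.03533096]
```

Turned to within 0.2° of square across the slot. I'll release, rise clear and look.

Request:
drive_effector --rows "0 0 0 0 0 0;0 0 0 0 0 0;0 0 0 0 0 0;0 0 0 0 0 0;0 0 0 0 0 0;0 0 0 0 0 0;0 0 0 0 0 0;0 0 0 0 0 0" --jaw 0.09

```text
time: 18.68
tool_pos: [0.5114, 0.2151, 0.2868]
tool_rot: [3.14, 0.0, 1.741]
contact_force: [-1.1, -0.1, -0.2]
opening: 0.0831
grip_force: 0.0
```

Request:
drive_effector --rows "0 0 0 0 0 0;0 0 0 0 0 0;0 0 -0.02 0 0 0;0 0 -0.03 0 0 0;0 0 -0.03 0 0 0;0 0 -0.03 0 0 0;0 0 -0.01 0 0 0;0 0 0 0 0 0"

```text
time: 19.35
tool_pos: [0.5115, 0.2152, 0.4097]
tool_rot: [3.134, -0.0, 1.741]
contact_force: [0.1, 0.4, 0.3]
opening: 0.0896
grip_force: 0.0
```

Request:
drive_effector --rows "0 -0.035 0 0 0 0;0 -0.035 0 0 0 0;0 -0.035 0 0 0 0;0 -0.035 0 0 0 0;0 0 0 0 0 0;0 0 0 0 0 0;0 0 0 0 0 0;0 0 0 0 0 0"

```text
time: 20.02
tool_pos: [0.3742, 0.1915, 0.406]
tool_rot: [3.14, 0.0, 1.741]
contact_force: [0.2, 0.5, -0.2]
opening: 0.0903
grip_force: 0.0
```

```bash
python3 - <<'E'
from h import *
t,s=cam("top"),cam("side"); print(state()[0])
q=blob(t,(0,0,22),(180,120,75),(148,258,182,296)); print("top face",rect(plane(t,q,.14)))
cv2.imwrite("pics/fin.png",np.hstack([cv2.resize(t["image"],(400,300)),cv2.resize(s["image"][250:400,260:460],(400,300))])[:,:,::-1])
E
```

```text
[0.37421749 0.19147506 0.40603918]
top face (array([513. , 214.3]), array([32. , 34.5]), 10.1)
```

View pics/fin.png

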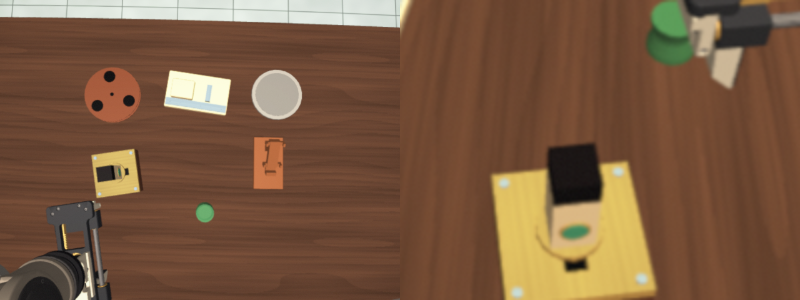

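The green window now faces along the slot, at (575,232) in the side crop, and the slot end shows empty at (575,265). The lamp is upright and locked, the bystanders are where they were, and the arm is clear.

```bash
python3 -c "
from cell import robot; print(robot.hand_in())"
```

```text
the job is handed in; nothing more can be done
None
```

The lamp stands upright in the mount, turned a quarter turn and locked across the slot; the arm is clear, the bystanders look unmoved, and the job was handed in at about 20 s, with no verdict returned.

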